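# Feel along the glaze line of a fired platter

### The job

A fired platter lies on a spring scale on the pottery bench: feel its raised glaze line for rough spots. With the fingertips held together and pointing down, start at the blue bead and follow the line through the white and yellow beads to the red one, resting lightly for about half a second on each bead in turn and, between beads, staying over the line and no more than a finger's breadth above bead height. Do not press hard, shift, turn or lift the platter, or disturb the things around it, and finish clear of everything.

Things in the scene. Friction and masses are not known exactly. Their poses are not given: they have to be found in the camera images.
- scale: bench scale, fixed: green box 170 x 180 x 55 mm with a white dial on one side. Origin: centre of its underside, on the table; z up. A round steel pan (diameter 200 mm) stands over it, its upper face 88 mm above the table when unloaded
- pan (a joint): how far the sprung pan has sunk, m: 0 unloaded, 0.020 at its lower stop; under the platter alone it reads about 0.000 to 0.003. It sinks straight down without tilting, about 1 mm for each 1.2 N more
- platter: loose round sand-coloured stoneware platter, 220 mm across, 9 mm thick, about 0.7 kg, with a thin terracotta ring near its edge, lying on the pan. Origin: centre of its underside, z up; its upper face is 9 mm above the origin. A dark green glaze line 5 mm wide runs straight from bead to bead in a zigzag; only the four beads stand well above the face
- bead_blue: blue glaze bead, fixed to the platter, 20 mm across, a dome 10 mm tall; number 1 of 4 along the line. Origin: centre of its underside, on the platter's upper face; neighbouring beads are about 58 mm apart
- bead_white: white glaze bead, fixed to the platter, 20 mm across, a dome 10 mm tall; number 2 of 4 along the line. Origin: centre of its underside, on the platter's upper face; neighbouring beads are about 58 mm apart
- bead_yellow: yellow glaze bead, fixed to the platter, 20 mm across, a dome 10 mm tall; number 3 of 4 along the line. Origin: centre of its underside, on the platter's upper face; neighbouring beads are about 58 mm apart
- bead_red: red glaze bead, fixed to the platter, 20 mm across, a dome 10 mm tall; number 4 of 4 along the line. Origin: centre of its underside, on the platter's upper face; neighbouring beads are about 58 mm apart
- mid0 (a point): point on the platter's upper face, on the glaze line, halfway between the blue and the white bead; z up
- mid1 (a point): point on the platter's upper face, on the glaze line, halfway between the white and the yellow bead; z up
- mid2 (a point): point on the platter's upper face, on the glaze line, halfway between the yellow and the red bead; z up
- cup: bystander, loose on the table: terracotta cup, open at the top, 72 mm across the rim, 85 mm tall; leave it alone
- jar: bystander, loose on the table: amber glass jar with yellow cap, 56 mm across, 75 mm tall; leave it alone
- block: bystander, loose on the table: wooden sanding block 75 x 50 x 35 mm; leave it alone
- brush: bystander, loose on the table: wide flat glaze brush, wooden handle, about 190 mm long and 20 mm tall, lying flat on the table; leave it alone
There are look-alikes about, which are no part of the job. Of the things that look like the platter, the middle-sized one is meant.

How it is judged:
By the outcome, as a careful person would: the job done as asked, in the order asked, and still so for the second after the job is handed in, with the robot touching nothing.
It also fails if it takes over 48 s, if anything falls off the work surface, if the arm or the gripper's body presses on something with over 40 N, if the wrist force passes 120 N, or if a joint passes its speed limit or range.

### The arm

A 7-joint arm with a two-finger parallel gripper is mounted at the origin on the work surface. World frame = base frame: x ahead of the robot, y to its left, z up, the work surface at z = 0. Lengths are in mm, angles in rad, forces in N, time in s.
With the tool pointing down it reaches from about 400 to 850 mm from the base axis. Payload 4.5 kg.
Tool frame: the origin (TCP) lies midway between the tips of the shut fingers; the grasp point (between the pads) lies 19 mm behind it; z points along the fingers, y is the line along which they close (so a half turn about z gives the same grasp; the last joint's range is limited). The gripper opens to 88 mm and grips with 3 to 60 N. Pads are 18 mm wide; open, the fingers measure 123 mm over their backs; the gripper's body (75 mm by 187 mm) begins 45 mm behind the grasp point.
Start: joints at [1.304, 0.689, -0.195, 1.565, 0.157, 0.902, -0.215], TCP at [185.207, -596.952, 238.743] pointing down, gripper open.
Joint ranges: [-3.01, 3.01], [-0.46, 2.08], [-1.47, 1.51], [0.13, 2.56], [-1, 4.14], [0.04, 2.09], [-2.66, 2.66]. Speed limits (rad/s): [2.57, 2.57, 3.14, 3.14, 3.14, 3.14, 3.14].

### API

Orientations are given as [roll, pitch, yaw] about the fixed x, y, z axes, in that order (R = Rz(yaw) Ry(pitch) Rx(roll)).
In Python, from workcell import observe, camera, camera_model, sign_off gives the robot as it stands.
- The arm moves only by the tool play_rows, never from a script. Its argument "moves" is a list of rows, each a list of 7 numbers: the opening, from -1 (shut) to 1 (fully open), so that 0 is half open, then the shift along the tool's x, y, z in mm, then the turn, a rotation vector about the tool's x, y, z in degrees. A call has 1 to 8 rows; each row is the pose to reach, as a shift and turn from the pose commanded when the call began, along the tool's axes at that moment; what a row does not reach only later rows make up. A row lasts 1/10 s, in which the tool goes at most 50 mm and 8.59 degrees, less where a joint would pass 70% of its speed; a pose out of reach is approached as far as the arm can. A call with a gripper value outside its range is refused whole. The fingers move at their own pace and stop on an object; "squeeze" is the grip in N (left out, the last holds). Time passes only in rows, so rows that repeat a pose let the fingers close. It gives the time, the measured TCP pose, the force, the opening and the grip force at its end, in the units of the state.
- observe(): the state, without advancing time (a new reading comes with each control period).
- camera(name): name is "scene" or "top" or "wrist"; returns the picture (420x560x3 uint8, red, green, blue); there is no depth.
- camera_model(name): a dict with "fov_y" (degrees; the focal length in pixels is half the picture's height over the tangent of half this angle, whatever the lens; pixels are square), "cx", "cy" (the principal point, pixels), "rvec" (rotation vector, rad) and "tvec" (3), from world to camera coordinates, as OpenCV has them; the wrist camera has in their place "T_tool_cam" (4x4, takes a point from camera to tool coordinates, whose origin is the TCP and whose axes are the flange's). Camera axes: x right, y down, z forward; pixel columns grow to the right and rows downward; lengths in mm; the calibration is good to about 2 mm. A picture is of the moment at which its call begins: read the wrist's pose just before it. camera_model takes no time and is no camera call.
- sign_off(): hands the job in; it is judged then, once.
The state is a dict: "time_s": time; "joints": joint angles; "qd": joint speeds; "joint_efforts": joint torques, N m; "position": TCP position; "eef_rot": TCP orientation; "contact_force": force on the tool from outside, world axes, zero at the start; "ft_torque": the same for the moment, N m; "gripper_width": opening from 0.0 (shut) to 1.0 (fully open); "gripper_force": force on a finger pad.
Only numpy, scipy, OpenCV 4.12 (cv2) and the standard library are available. Lean on these libraries where they do the work, as an engineer would, in place of code of your own. Each camera call takes 0.05 s, during which the arm holds its last target. There are 200 camera calls.

## Working session

There is one attempt and no reset: what is moved stays moved. The work goes in short steps, Python scripts to look and compute and a tool call to move; the robot and the scene stay as the last step left them, time stands still between calls to the robot, and variables do not carry over. Pictures are saved under pics/ and viewed, at most 10 in all, crops included, and the job is handed in when it is done.

Besides the shell and the picture viewer there is one more tool, called in YAML: its name, and indented under it one key for each argument. play_rows: Moves the arm, as the interface text tells. Its arguments: {"type":"object","properties":{"moves":{"type":"array"},"squeeze":{"type":"number"}},"required":["moves"]}

```bash
mkdir -p pics; ls; python3 - <<'E'
from workcell import *
import cv2
s=observe(); print(s)
for n in("scene","top"):
    cv2.imwrite(f"pics/{n}0.png",camera(n)[:,:,::-1]); print(n,camera_model(n))
print(camera_model("wrist"))
E
```

```text
pics
{'time_s': 0.0, 'joints': array([ 1.3037992 ,  0.6900001 , -0.19449584,  1.56635989,  0.15729763,
        0.90250136, -0.21507108]), 'qd': array([-0.00136982,  0.00106958, -0.00068419,  0.00196508, -0.00018034,
       -0.00196037,  0.00065077]), 'joint_efforts': array([ 1.42167801e-04, -5.27565086e+01, -1.26663510e+00, -1.53430867e+01,
       -5.25820325e-02,  6.41563922e-03,  1.41136693e-04]), 'position': array([ 184.92737484, -596.33893544,  237.89529958]), 'eef_rot': array([-3.13972010e+00,  1.45397908e-04,  3.00897066e-01]), 'contact_force': array([-0.22435997, -0.42804553, -0.36660671]), 'ft_torque': array([0.08377766, 0.01806542, 0.03648181]), 'gripper_force': 0.0, 'gripper_width': 0.9987016334035798}
scene {'fov_y': 46.96303471605616, 'cx': 272.3820229668355, 'cy': 212.83109907404145, 'rvec': array([ 2.25815052,  0.60284429, -0.25291541]), 'tvec': array([-511.47839252, -135.70626435, 1441.46090453])}
top {'fov_y': 42.01133639371896, 'cx': 282.3750966483456, 'cy': 207.5455967346094, 'rvec': array([ 2.16045285, -2.18804922,  0.09335339]), 'tvec': array([ -13.24988223,  600.85400579, 1365.52845458])}
{'fov_y': 65.73429333628569, 'cx': 280.1700868921836, 'cy': 210.15047547042076, 'T_tool_cam': array([[-4.93951403e-04, -9.62649674e-01, -2.70749628e-01,
         7.00866704e+01],
       [ 9.99998636e-01, -9.02140678e-04,  1.38317715e-03,
        -3.85078981e-01],
       [-1.57576929e-03, -2.70748576e-01,  9.62648807e-01,
        -1.45235306e+02],
       [ 0.00000000e+00,  0.00000000e+00,  0.00000000e+00,
         1.00000000e+00]])}
```

View pics/top0.png

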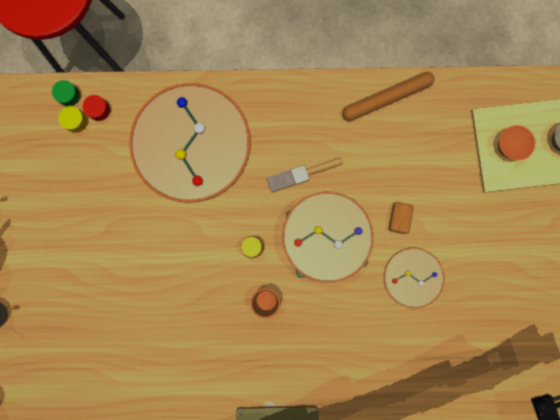

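View pics/scene0.png

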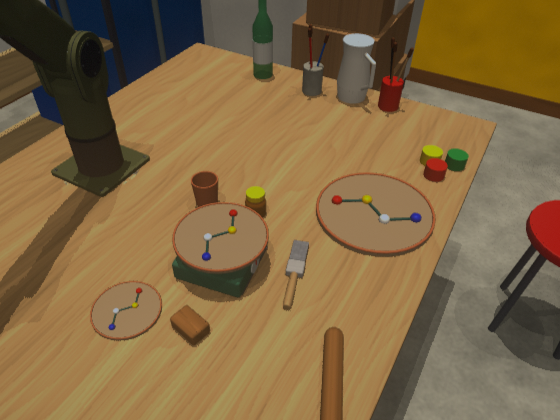

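Both views show the middle-sized platter on the scale. In top its beads are at blue (358,231), white (338,244), yellow (318,230), red (298,243). In scene they are at blue (206,257), white (208,237), yellow (232,230), red (233,213). The brush, jar, cup and block stand around it.

```bash
cat > h.py <<'E'
import numpy as np, cv2
from workcell import *
from scipy.spatial.transform import Rotation as Ro
def cam(n, s=None):
    m=camera_model(n); f=210/np.tan(np.radians(m["fov_y"]/2))
    K=np.array([[f,0,m["cx"]],[0,f,m["cy"]],[0,0,1]])
    if n=="wrist":
        T=np.eye(4); T[:3,:3]=Ro.from_euler("xyz",s["eef_rot"]).as_matrix(); T[:3,3]=s["position"]
        C=T@m["T_tool_cam"]; R=C[:3,:3].T; return K,R,C[:3,3]
    R=cv2.Rodrigues(m["rvec"])[0]; return K,R,-R.T@m["tvec"]
def ray(c,p): K,R,C=c; d=R.T@np.linalg.solve(K,[*p,1]); return C,d/np.linalg.norm(d)
def plane(c,p,z): C,d=ray(c,p); return C+d*(z-C[2])/d[2]
def proj(c,X): K,R,C=c; q=K@(R@(np.asarray(X,float)-C)); return q[:2]/q[2]
def masks(im):
    r,g,b=[im[:,:,i].astype(int) for i in range(3)]
    return dict(blue=(b>r+50)&(b>g+50),white=(np.min(im,2)>130)&(np.max(im,2).astype(int)-np.min(im,2)<45),
      yellow=(r>120)&(g>110)&(b<70)&(abs(r-g)<60),red=(r>120)&(g<60)&(b<60))
def beads(im,guess,rad=12):
    out={}
    for k,m in masks(im).items():
        n,l,st,ce=cv2.connectedComponentsWithStats(m.astype(np.uint8))
        c=[(st[i,4],ce[i]) for i in range(1,n) if np.hypot(*(ce[i]-guess[k]))<rad]
        if c: a=max(c,key=lambda t:t[0]); out[k]=a[1]; print(k,a[0],a[1].round(1))
        else: print(k,"none")
    return out
E
python3 - <<'E'
from h import *
B={}
G=dict(top=dict(blue=(358,231),white=(338,244),yellow=(318,230),red=(298,243)),scene=dict(blue=(206,257),white=(208,237),yellow=(232,230),red=(233,213)))
for n in G: B[n]=beads(cv2.imread(f"pics/{n}0.png")[:,:,::-1],G[n])
ct,cs=cam("top"),cam("scene")
for k in B["top"]:
    if k in B["scene"]:
        (C1,d1),(C2,d2)=ray(ct,B["top"][k]),ray(cs,B["scene"][k])
        t=np.linalg.lstsq(np.c_[d1,-d2],C2-C1,rcond=None)[0]
        p,q=C1+d1*t[0],C2+d2*t[1]; print(k,((p+q)/2).round(1),np.linalg.norm(p-q).round(1),plane(ct,B["top"][k],102).round(1),plane(cs,B["scene"][k],102).round(1))
s=observe();R=Ro.from_euler("xyz",s["eef_rot"]).as_matrix();print(R.round(3))
E
```

```text
blue 31 [358.1 230.7]
white 45 [338. 244.]
yellow 48 [318.  229.8]
red 24 [297.7 242. ]
blue 44 [205.7 255.6]
white 37 [207.3 235.8]
yellow 44 [231.6 228.6]
red 31 [232.8 212.1]
blue [ 536.1 -201.7  102.1] 0.5 [ 535.9 -201.9  102. ] [ 536.3 -201.5  102. ]
white [ 505.2 -152.4  103.7] 1.5 [ 504.7 -153.   102. ] [ 504.7 -150.7  102. ]
yellow [ 539.8 -105.4  103.5] 1.3 [ 539.4 -105.8  102. ] [ 539.5 -103.8  102. ]
red [511.1 -56.4 102.3] 1.3 [510.6 -56.7 102. ] [511.4 -55.7 102. ]
[[ 0.955  0.296 -0.001]
 [ 0.296 -0.955  0.002]
 [-0.    -0.002 -1.   ]]
```

play_rows:
  moves:
    - [-1,38,-29,0,0,0,0]
    - [-1,76,-58,0,0,0,0]
    - [-1,115,-87,0,0,0,0]
    - [-1,153,-115,0,0,0,0]
    - [-1,192,-144,0,0,0,0]
    - [-1,230,-173,0,0,0,0]
    - [-1,268,-202,0,0,0,0]
    - [-1,300,-225,0,0,0,0]
  squeeze: 5

```text
time_s: 0.9
position: [406.2, -290.4, 238.6]
eef_rot: [-3.141, -0.0, 0.303]
contact_force: [0.3, -0.6, 0.1]
gripper_width: 0.299
gripper_force: 0.0
```

play_rows:
  moves:
    - [-1,38,-29,0,0,0,0]
    - [-1,76,-58,0,0,0,0]
    - [-1,115,-87,0,0,0,0]
    - [-1,115,-87,0,0,0,0]
    - [-1,115,-87,0,0,0,0]
    - [-1,115,-87,0,0,0,0]

```text
time_s: 1.5
position: [488.0, -177.3, 238.4]
eef_rot: [3.141, 0.002, 0.299]
contact_force: [-0.3, 0.4, 0.2]
gripper_width: 0.002
gripper_force: 0.0
```

```bash
python3 - <<'E'
from h import *
s=observe(); im=camera("wrist"); cv2.imwrite("pics/w1.png",im[:,:,::-1])
import pickle; pickle.dump(s,open("s1.pkl","wb"))
print(s["time_s"],s["position"],s["eef_rot"],s["contact_force"],s["gripper_width"],np.abs(s["qd"]).max())
c=cam("wrist",s)
W=dict(blue=(536,-202,102),white=(505,-152,102),yellow=(540,-105,102),red=(511,-56,102))
g={k:proj(c,v) for k,v in W.items()}; print(g)
b=beads(im,g,25)
for k in b: print(k,plane(c,b[k],101).round(1))
E
```

```text
1.5 [ 487.99420973 -177.32382488  238.42804966] [3.14125439e+00 1.72702481e-03 2.98867033e-01] [-0.27036369  0.43487379  0.21537334] 0.0018290432797771498 0.021414651980866478
{'blue': array([323.91343149, 156.43794305]), 'white': array([258.07996666, 173.69013638]), 'yellow': array([215.42794724, 117.34445139]), 'red': array([150.62840829, 133.75978543])}
blue 370 [323.8 154.8]
white 350 [259.8 172.1]
yellow 358 [218.5 117. ]
red 393 [154.4 133.1]
blue [ 537.3 -201.6  101. ]
white [ 506.6 -153.1  101. ]
yellow [ 540.9 -107.2  101. ]
red [512.3 -58.6 101. ]
```

View pics/w1.png

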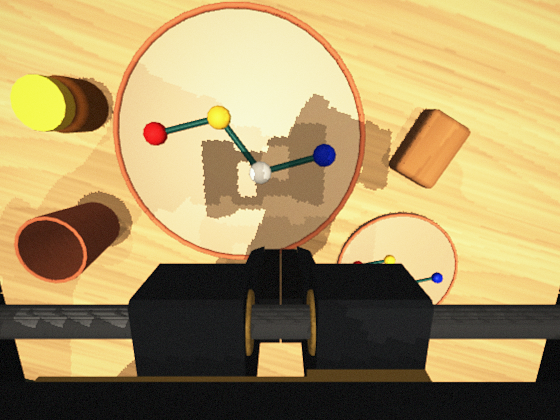

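The wrist view agrees with the triangulation: blue (324,155), white (260,172), yellow (218,117), red (154,133). Nothing stands in the way, so I'm moving above blue.

play_rows:
  moves:
    - [-1,20,19,20,0,0,0]
    - [-1,40,38,50,0,0,0]
    - [-1,40,38,85,0,0,0]
    - [-1,40,38,112,0,0,0]
    - [-1,40,38,112,0,0,0]
    - [-1,40,38,112,0,0,0]
    - [-1,40,38,112,0,0,0]

```text
time_s: 2.25
position: [539.3, -201.5, 128.4]
eef_rot: [3.14, -0.002, 0.299]
contact_force: [0.3, 0.5, -0.4]
gripper_width: 0.007
gripper_force: 0.0
```

```bash
python3 - <<'E'
from h import *
P=[]
for i in range(6):
    s=observe(); im=camera("wrist"); P.append(np.r_[s["position"],s["eef_rot"],s["contact_force"]])
P=np.array(P);print(P.mean(0).round(2),P.std(0).round(2)); cv2.imwrite("pics/w2.png",im[:,:,::-1])
s=dict(s,position=P.mean(0)[:3]); c=cam("wrist",s)
print("tcp px",proj(c,s["position"]))
W=dict(blue=(537,-202,102),white=(506,-153,102),yellow=(540,-106,102),red=(512,-58,102))
b=beads(im,{k:proj(c,v) for k,v in W.items()},25)
for k in b: print(k,plane(c,b[k],101).round(1))
for n in("top","scene"): print(n,[proj(cam(n),s["position"])]); cv2.imwrite(f"pics/{n}2.png",cv2.resize((camera(n)[150:330,200:440] if n=="top" else camera(n)[150:330,100:340])[:,:,::-1],None,fx=3,fy=3))
E
```

```text
[ 5.3931e+02 -2.0102e+02  1.2823e+02  3.1400e+00 -0.0000e+00  3.0000e-01
  2.9000e-01  1.6000e-01  1.7000e-01] [0.14 0.29 0.26 0.   0.   0.   0.4  0.35 0.45]
tcp px [280.56383312 267.76027773]
blue 442 [281.7 241.2]
white 71 [185.4 260.5]
yellow 816 [118.  194.4]
red 950 [ 21.9 217.7]
blue [ 542.8 -200.7  101. ]
white [ 515.1 -151.3  101. ]
yellow [ 542.4 -107.7  101. ]
red [513.6 -59.1 101. ]
top [array([359.18864834, 228.71318963])]
scene [array([205.86164533, 247.75608243])]
```

View pics/w2.png

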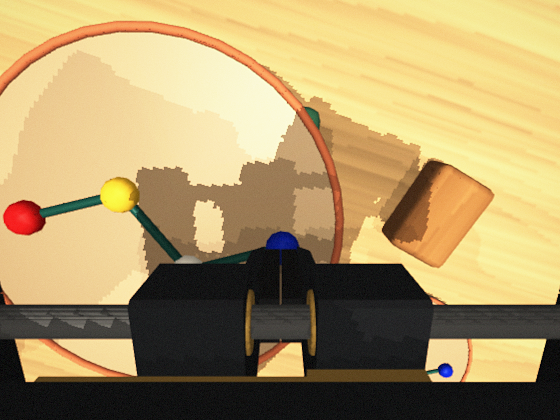

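View pics/scene2.png

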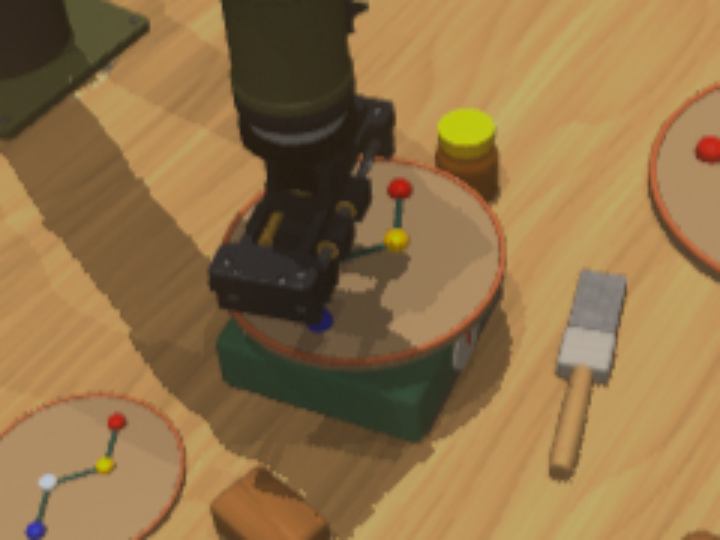

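The fingertips are just above the blue bead at (282,241), lateral error under 1 mm. I'm coming down in steps.

play_rows:
  moves:
    - [-1,-2.2,0,5,0,0,0]
    - [-1,-2.2,0,10,0,0,0]
    - [-1,-2.2,0,14,0,0,0]
    - [-1,-2.2,0,17,0,0,0]
    - [-1,-2.2,0,17,0,0,0]
    - [-1,-2.2,0,17,0,0,0]

```text
time_s: 3.25
position: [536.5, -201.1, 109.6]
eef_rot: [-3.142, 0.0, 0.301]
contact_force: [0.4, 0.2, -0.5]
gripper_width: 0.004
gripper_force: 0.0
```

```bash
cat > m.py <<'E'
from h import *
P=[]
for i in range(6):
    s=observe(); camera("wrist"); P.append(np.r_[s["position"],s["contact_force"]])
P=np.array(P);p=P.mean(0);print(s["time_s"],p.round(2))
W=dict(blue=(537.2,-201.8),white=(506.3,-153),yellow=(540.9,-106.8),red=(512.4,-58))
R=Ro.from_euler("xyz",[np.pi,0,.3]).as_matrix()
for k,w in W.items(): print(k,(R.T@np.r_[w-p[:2],0]).round(1)[:2])
E
python3 m.py
```

```text
3.5 [ 5.3661e+02 -2.0113e+02  1.0982e+02 -1.0000e-01  1.9000e-01 -2.6000e-01]
blue [0.4 0.8]
white [-14.7 -54.9]
yellow [ 32.  -88.8]
red [  19.2 -143.9]
```

play_rows:
  moves:
    - [-1,0.4,0.8,1,0,0,0]
    - [-1,0.4,0.8,2,0,0,0]
    - [-1,0.4,0.8,3,0,0,0]
    - [-1,0.4,0.8,4,0,0,0]
    - [-1,0.4,0.8,4,0,0,0]

```text
time_s: 4.05
position: [537.0, -201.7, 105.5]
eef_rot: [-3.141, 0.0, 0.301]
contact_force: [0.3, 0.8, -0.5]
gripper_width: 0.01
gripper_force: 0.0
```

```bash
python3 m.py
```

```text
4.3 [ 5.3707e+02 -2.0173e+02  1.0567e+02 -1.1000e-01  1.8000e-01 -3.2000e-01]
blue [0.1 0.1]
white [-15.  -55.6]
yellow [ 31.7 -89.6]
red [  18.9 -144.6]
```

Not touching yet at z 105.7.

play_rows:
  moves:
    - [-1,0,0,0.7,0,0,0]
    - [-1,0,0,1.5,0,0,0]
    - [-1,0,0,1.5,0,0,0]

```text
time_s: 4.65
position: [537.1, -201.8, 104.2]
eef_rot: [3.141, -0.0, 0.301]
contact_force: [0.4, 0.4, -0.3]
gripper_width: 0.005
gripper_force: 0.2
```

```bash
python3 m.py
```

```text
4.9 [ 5.3715e+02 -2.0176e+02  1.0423e+02 -1.0000e-01 -1.9000e-01 -2.6000e-01]
blue [0.  0.1]
white [-15.1 -55.7]
yellow [ 31.6 -89.6]
red [  18.8 -144.7]
```

play_rows:
  moves:
    - [-1,0,0,0.7,0,0,0]
    - [-1,0,0,1.4,0,0,0]
    - [-1,0,0,1.4,0,0,0]

```text
time_s: 5.25
position: [537.2, -201.8, 102.9]
eef_rot: [3.141, -0.0, 0.301]
contact_force: [-0.2, -0.6, 1.8]
gripper_width: 0.004
gripper_force: 0.9
```

```bash
python3 m.py
```

```text
5.5 [ 5.3716e+02 -2.0177e+02  1.0290e+02 -1.0000e-01 -3.2000e-01  1.8300e+00]
blue [0. 0.]
white [-15.1 -55.7]
yellow [ 31.6 -89.6]
red [  18.8 -144.7]
```

Contact at about 2 N. I'll rest here, then lift 6 mm and follow the line to white.

play_rows:
  moves:
    - [-1,0,0,0,0,0,0]
    - [-1,0,0,0,0,0,0]
    - [-1,0,0,0,0,0,0]
    - [-1,0,0,-3,0,0,0]
    - [-1,0,0,-6,0,0,0]
    - [-1,-2.7,-10,-6,0,0,0]
    - [-1,-5.4,-20,-6,0,0,0]
    - [-1,-8.1,-30,-6,0,0,0]

```text
time_s: 6.35
position: [519.6, -174.1, 108.7]
eef_rot: [-3.141, 0.001, 0.302]
contact_force: [-0.2, 0.7, 0.1]
gripper_width: 0.007
gripper_force: 0.0
```

play_rows:
  moves:
    - [-1,-2.7,-10,0,0,0,0]
    - [-1,-5.4,-20,0,0,0,0]
    - [-1,-7,-25.7,0,0,0,0]
    - [-1,-7,-25.7,0,0,0,0]
    - [-1,-7,-25.7,2,0,0,0]
    - [-1,-7,-25.7,3,0,0,0]

```text
time_s: 6.95
position: [506.5, -153.6, 105.7]
eef_rot: [3.141, -0.0, 0.3]
contact_force: [-0.1, -0.9, -0.1]
gripper_width: 0.012
gripper_force: 0.0
```

```bash
python3 m.py
```

```text
7.2 [ 5.0631e+02 -1.5347e+02  1.0565e+02  2.9000e-01  7.0000e-02  2.6000e-01]
blue [15.2 55.3]
white [ 0.1 -0.5]
yellow [ 46.8 -34.4]
red [ 34.  -89.4]
```

play_rows:
  moves:
    - [-1,0,-0.5,1,0,0,0]
    - [-1,0,-0.5,2,0,0,0]
    - [-1,0,-0.5,2.8,0,0,0]
    - [-1,0,-0.5,2.8,0,0,0]
    - [-1,0,-0.5,2.8,0,0,0]

```text
time_s: 7.75
position: [506.1, -152.6, 103.1]
eef_rot: [3.141, -0.0, 0.301]
contact_force: [-0.1, 0.6, 1.7]
gripper_width: 0.005
gripper_force: 0.8
```

```bash
python3 m.py
```

```text
8.0 [ 5.0612e+02 -1.5258e+02  1.0310e+02  2.6000e-01  5.0000e-02  1.5700e+00]
blue [15.1 56.2]
white [0.  0.4]
yellow [ 46.8 -33.5]
red [ 33.9 -88.5]
```

play_rows:
  moves:
    - [-1,0,0,0,0,0,0]
    - [-1,0,0,0,0,0,0]
    - [-1,0,0,0,0,0,0]
    - [-1,0,0,-3,0,0,0]
    - [-1,0,0,-6,0,0,0]
    - [-1,8,-5.7,-6,0,0,0]
    - [-1,16,-11.5,-6,0,0,0]
    - [-1,24,-17.2,-6,0,0,0]

```text
time_s: 8.85
position: [524.7, -127.6, 109.0]
eef_rot: [-3.141, -0.001, 0.302]
contact_force: [0.5, 0.5, 0.2]
gripper_width: 0.005
gripper_force: 0.0
```

play_rows:
  moves:
    - [-1,8,-5.7,0,0,0,0]
    - [-1,16,-11.5,0,0,0,0]
    - [-1,22.8,-16.3,0,0,0,0]
    - [-1,22.8,-16.3,0,0,0,0]
    - [-1,22.8,-16.3,2,0,0,0]
    - [-1,22.8,-16.3,3,0,0,0]

```text
time_s: 9.45
position: [540.3, -107.3, 105.8]
eef_rot: [3.141, 0.001, 0.3]
contact_force: [-0.7, -0.2, -0.7]
gripper_width: 0.005
gripper_force: 0.0
```

```bash
python3 m.py
```

```text
9.7 [ 5.4038e+02 -1.0724e+02  1.0585e+02 -3.3000e-01 -1.7000e-01 -2.9000e-01]
blue [-31.   89.4]
white [-46.1  33.6]
yellow [ 0.6 -0.3]
red [-12.2 -55.3]
```

play_rows:
  moves:
    - [-1,0.5,0,1,0,0,0]
    - [-1,0.5,0,2,0,0,0]
    - [-1,0.5,0,2.9,0,0,0]
    - [-1,0.5,0,2.9,0,0,0]
    - [-1,0.5,0,2.9,0,0,0]

```text
time_s: 10.25
position: [541.4, -106.6, 103.2]
eef_rot: [3.141, -0.0, 0.301]
contact_force: [0.2, -0.6, 1.7]
gripper_width: 0.006
gripper_force: 0.7
```

```bash
python3 m.py
```

```text
10.5 [ 5.4143e+02 -1.0659e+02  1.0322e+02  3.6000e-01 -3.7000e-01  1.4700e+00]
blue [-32.2  89.7]
white [-47.3  34. ]
yellow [-0.6  0. ]
red [-13.4 -55. ]
```

play_rows:
  moves:
    - [-1,0,0,0,0,0,0]
    - [-1,0,0,0,0,0,0]
    - [-1,0,0,0,0,0,0]
    - [-1,0,0,-3,0,0,0]
    - [-1,0,0,-6,0,0,0]
    - [-1,-2.4,-10,-6,0,0,0]
    - [-1,-4.9,-20,-6,0,0,0]
    - [-1,-7.3,-30,-6,0,0,0]

```text
time_s: 11.35
position: [524.5, -78.7, 109.1]
eef_rot: [-3.141, 0.001, 0.302]
contact_force: [0.1, 0.6, 0.3]
gripper_width: 0.009
gripper_force: 0.0
```

play_rows:
  moves:
    - [-1,-2.4,-10,0,0,0,0]
    - [-1,-4.9,-20,0,0,0,0]
    - [-1,-6.1,-25,0,0,0,0]
    - [-1,-6.1,-25,0,0,0,0]
    - [-1,-6.1,-25,2,0,0,0]
    - [-1,-6.1,-25,3,0,0,0]

```text
time_s: 11.95
position: [512.5, -58.5, 106.0]
eef_rot: [3.141, -0.0, 0.3]
contact_force: [-0.1, 0.5, 0.5]
gripper_width: 0.008
gripper_force: 0.0
```

```bash
python3 m.py
```

```text
12.2 [ 5.1232e+02 -5.8440e+01  1.0595e+02  1.5000e-01  1.5000e-01  3.1000e-01]
blue [-18.6 144.3]
white [-33.7  88.6]
yellow [13.  54.6]
red [ 0.2 -0.4]
```

play_rows:
  moves:
    - [-1,0,-0.4,1,0,0,0]
    - [-1,0,-0.4,2,0,0,0]
    - [-1,0,-0.4,3,0,0,0]
    - [-1,0,-0.4,3,0,0,0]
    - [-1,0,-0.4,3,0,0,0]

```text
time_s: 12.75
position: [512.1, -57.6, 103.2]
eef_rot: [3.141, -0.0, 0.301]
contact_force: [0.4, 0.0, 1.6]
gripper_width: 0.006
gripper_force: 0.7
```

```bash
python3 m.py
```

```text
13.0 [ 5.1214e+02 -5.7570e+01  1.0318e+02 -2.0000e-01  2.7000e-01  1.3100e+00]
blue [-18.7 145.2]
white [-33.8  89.4]
yellow [12.9 55.5]
red [0.1 0.5]
```

Touching at about 1.5 N. I'll hold a little longer, then lift straight up and clear.

play_rows:
  moves:
    - [-1,0,0,0,0,0,0]
    - [-1,0,0,0,0,0,0]
    - [-1,0,0,0,0,0,0]
    - [-1,0,0,-4,0,0,0]
    - [-1,0,0,-15,0,0,0]
    - [-1,0,0,-40,0,0,0]
    - [-1,0,0,-75,0,0,0]
    - [-1,0,0,-110,0,0,0]

```text
time_s: 13.85
position: [511.5, -57.6, 214.8]
eef_rot: [-3.141, 0.001, 0.301]
contact_force: [0.3, 0.8, 0.4]
gripper_width: 0.009
gripper_force: 0.0
```

play_rows:
  moves:
    - [-1,-50,0,-20,0,0,0]
    - [-1,-80,0,-20,0,0,0]
    - [-1,-80,0,-20,0,0,0]
    - [-1,-80,0,-20,0,0,0]
    - [-1,-80,0,-20,0,0,0]

```text
time_s: 14.35
position: [436.9, -80.9, 233.5]
eef_rot: [3.141, -0.002, 0.301]
contact_force: [-0.3, -0.6, 0.0]
gripper_width: 0.004
gripper_force: 0.0
```

```bash
python3 - <<'E'
from h import *
s=observe(); im=camera("wrist"); cv2.imwrite("pics/w9.png",im[:,:,::-1])
c=cam("wrist",s); print(s["time_s"],s["position"])
W=dict(blue=(537,-202,102),white=(506,-153,102),yellow=(541,-107,102),red=(512,-58,102))
b=beads(im,{k:proj(c,v) for k,v in W.items()},25)
for k in b: print(k,plane(c,b[k],99.5).round(1))
E
```

```text
14.35 [436.94828317 -80.89566737 233.47297676]
blue 445 [452.4 132.1]
white 391 [384.7 150.3]
yellow 311 [346.7  92.2]
red 392 [279.3 108.8]
blue [ 536.6 -201.    99.5]
white [ 505.8 -152.6   99.5]
yellow [ 539.9 -105.5   99.5]
red [511.4 -57.1  99.5]
```

View pics/w9.png

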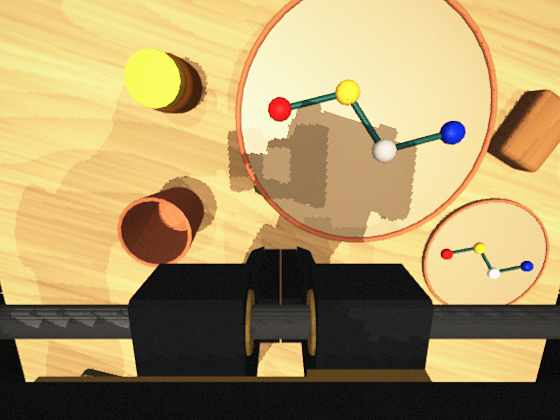

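The beads at (452,132), (385,150), (347,92) and (279,109) map to the same world positions within 1 to 2 mm, so the platter hasn't moved. The jar, cup and block that are in view stand undisturbed, and the gripper is clear.

```bash
python3 -c "
from workcell import *
print(sign_off())"
```

```text
the job is handed in; nothing more can be done
None
```

I touched the blue, white, yellow and red beads in that order, resting at least half a second on each at about 1.5–2 N and staying on the line about 5 mm above bead height between them; the platter hadn't moved within the 1–2 mm I can measure, the arm finished clear, and the job was handed in at about 14 s, with no verdict returned.

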